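# Level the bench marver with a wedge shim

### The job

The steel marver plate has sunk at one of its two front corners, and the level lying on it shows it. Slide the wooden wedge, thin end first and lying flat on the bench, under the low corner and ease it gently in until the bubble sits centred between its two lines, then let go and leave the wedge there carrying the corner. Do not touch or shift the plate itself, do not jam the wedge or bear down on it, and leave the level and everything else on the bench where they are.

Things in the scene. Friction and masses are not known exactly. Their poses are not given: they have to be found in the camera images.
- marver: Bright steel marver plate, 200 (x) by 280 (y) by 10 thick, 3.7 to 5.3 kg, loose. Origin: centre of its underside; x points away from the robot, y to the left, z up. Rests on three grey 40 mm discs: one under the middle of the far side (70, 0), two at (-70, +70) and (-70, -70). Level, its underside is 13 to 18.5 above the sheet, differently each time; one front disc, left or right, is 2.4 to 3.3 too low.
- corner_left (a point): Lower front left corner of the marver plate, at (-100, 140, 0) in its frame. If this is the low corner it stands 4 to 5 lower than it should. Clear bench in front of it; the nearest disc's edge is 50 mm further right, so a wedge with its middle line 25 mm in from this corner passes beside the disc.
- corner_right (a point): Lower front right corner of the marver plate, at (-100, -140, 0) in its frame. The mirror image of corner_left: 4 to 5 too low if it is the low one; a wedge with its middle line 25 mm in from it passes beside the disc.
- level: Aluminium level with red trim, 200 long (y), 26 wide, 26 high, 0.35 kg, lying loose across the marver plate. Origin: centre of its underside; y runs along the level to the left. A green-yellow vial shows in a gap in the middle of its top.
- bubble (a joint): Pale bubble in the level's vial, 20 long; the two black lines are 24 apart. Value: angle along its arc of 400 mm radius, in rad, so 0.005 is 2 mm off the middle; positive to the left (+y of the level). It runs to the HIGH side and equals the side slope of the plate (0.017 to 0.024 at the start), and takes about half a second to settle. Low right corner: positive; low left corner: negative.
- shim: Plain hardwood wedge, 160 long, 32 wide, 6 thick at the thin end rising evenly to 25 at the thick end, which is painted red, 75 g. Origin: middle of its underside; x points to the thin end, z up. Flat on the bench and square to the plate's front edge, it touches the plate 20 to 75 mm in and levels it 30 to 40 mm further on (1.7 mm per mrad of bubble). Friction 0.5 to 0.7 holds it where it is left; the push is about 8 to 20 N.
- shim_tip (a point): Middle of the bottom edge of the wedge's thin end, at (80, 0, 0) in the wedge's frame.
- shim_butt (a point): Middle of the wedge's thick end face, at (-80, 0, 12.5) in the wedge's frame.
- sheet: Dark steel sheet on the bench, 600 by 1060 by 3 thick, fixed, on which all of this stands. Its top is at height 0.003. Origin: middle of its underside.
- packer: Flat plywood packer, 150 by 40 by 12, of one thickness and not the wedge. Leave alone. Origin: middle of its underside.
- jacks: Steel glassblowing jacks (big spring tongs), 300 long, 14 high, lying on the left. Leave alone. Origin: under the middle.
- bowl: Brass bowl, 130 across, 50 high, on the right. Leave alone. Origin: centre of its underside.
- block: Dark wooden shaping block, 72 across, 50 high, with a side handle reaching 150 from its centre, on the right. Leave alone. Origin: centre of its underside.
- mould: Aluminium optic mould, a cone 84 across the top and 75 high, on the left. Leave alone. Origin: centre of its underside.
- frit_jar: Amber jar with a dark lid, 56 across, 70 high, on the left. Leave alone. Origin: centre of its underside.
- beeswax: Yellow puck of beeswax, 72 across, 24 high, on the right. Leave alone. Origin: centre of its underside.

How it is judged (in metres and radians):
On the way, in this order (a step that is already met when the one before it is completed fails the run):
1. the wedge's thin end is at least 20 mm under the marver plate, the wedge lying flat on the bench (x of shim_tip in the frame of marver between -0.08 and 0.08 m and y of shim_tip in the frame of marver between -0.14 and 0.14 m and angle between shim's own z axis and vertical below 0.08 rad and height (world z) of shim_tip below 0.013 m), for 0.1 s.
2. the wedge carries the corner and the bubble has come to the middle, within 2 mm (5 mrad) (contact force between shim and marver above 2 N and value of joint bubble between -0.005 and 0.005 rad), for 0.2 s.
At the end, for the whole second after the job is handed in: The bubble stands within 2 mm (5 mrad) of the middle, the marver plate is level within 8 mrad and at rest, and the wedge lies flat on the bench, thin end under the plate, carrying its corner; the robot has let go (all of step 2 and angle between marver's own z axis and vertical below 0.008 rad and angle between shim's own z axis and vertical below 0.05 rad and height (world z) of shim_tip below 0.009 m and x of shim_tip in the frame of marver above -0.08 m and linear speed of each of shim, marver below 0.01 m/s); the robot touches nothing.
It fails at once if the wedge is forced against the plate with more than 25 N or pressed on the sheet with more than 40 N (contact force between shim and marver above 25 N or contact force between shim and sheet above 40 N).
It fails at once if the robot touches the marver plate with more than 3 N (contact force between the arm and marver above 3 N).
It fails at once if the marver plate is shifted by more than 15 mm (distance of marver from where it was at the start of the episode above 0.015 m).
It fails at once if the robot touches the level, or the level is shifted by more than 20 mm (distance of level from where it was at the start of the episode above 0.02 m or contact force between the arm and level above 1 N).
It fails at once if one of the other things on the bench is moved by more than 20 mm (distance of any of packer, jacks, bowl, block, mould, frit_jar, beeswax from where it was at the start of the episode above 0.02 m).
It also fails if it takes over 58 s, if anything falls off the work surface, if the arm or the gripper's body presses on something with over 40 N, if the wrist force passes 120 N, or if a joint passes its speed limit or range.

### The arm

A 6-joint arm with a two-finger parallel gripper is mounted at the origin on the work surface. World frame = base frame: x ahead of the robot, y to its left, z up, the work surface at z = 0. Lengths are in m, angles in degrees, forces in N, time in s.
With the tool pointing down it reaches from about 0.3 to 0.75 m from the base axis. Payload 8.5 kg.
Tool frame: the origin (TCP) lies at the very end of the fingers, on their centre line; the grasp point (between the pads) lies 19 mm behind it (env.grip_point_offset is the distance from the TCP to the grasp point, in m); z points along the fingers, y is the direction in which the jaws open and shut (so a half turn about z gives the same grasp; the last joint's range is limited). The gripper opens to 85 mm and grips with 20 to 120 N. Pads are 22 mm wide; open, the fingers measure 114 mm over their backs; the gripper's body (76 mm by 85 mm) begins 54 mm behind the grasp point. The pads swing forward as they close: fully open they stand 13 mm farther back than shut.
Start: joints at [55.445, 21.807, 74.336, -0, 83.858, -12.336], TCP at [0.208, 0.509, 0.231] pointing down, gripper open.
Joint ranges: [-178.18, 178.18], [-50.72, 133.34], [12.68, 142.11], [-81.47, 261.47], [9.98, 163.14], [-165.26, 165.26]. Speed limits (degrees/s): [136.94, 136.94, 180, 180, 180, 180].

### API

Orientations are given as a 3x3 rotation matrix whose columns are the frame's x, y, z axes.
In Python, from rig import env gives the robot as it stands.
- The arm moves only by the tool move_arm, never from a script. Its argument "moves" is a list of rows, each a list of 4 numbers: the shift along the tool's x, y, z in mm, then the turn about the tool's z in rad. In form: [[tx, ty, tz, spin], ...]. A call has 1 to 20 rows; each row is the pose to reach, as a shift and turn from the pose commanded when the call began, along the tool's axes at that moment; what a row does not reach only later rows make up. A row lasts 1/10 s, in which the tool goes at most 50 mm and 8.59 degrees, less where a joint would pass 70% of its speed; a pose out of reach is approached as far as the arm can. A call with a gripper value outside its range is refused whole. "grip" is the closure, from 0 (fully open) to 1 (shut), set as the call begins (left out, the last holds). The fingers move at their own pace and stop on an object; "grip_force" is the grip in N (left out, the last holds). Time passes only in rows, so rows that repeat a pose let the fingers close. It gives the time, the measured TCP pose, the force and the opening at its end, in the units of the state.
- env.observe(): the state, without advancing time (a new reading comes with each control period).
- env.get_image(name): name is "side" or "top"; returns the picture (400x640x3 uint8, red, green, blue); there is no depth.
- env.get_calibration(name): a dict with "fovy" (degrees; the focal length in pixels is half the picture's height over the tangent of half this angle, whatever the lens; pixels are square), "cx", "cy" (the principal point, pixels), "extrinsics" (4x4, takes a point from world to camera coordinates). Camera axes: x right, y up, looking along -z (the intrinsics and any distortion apply to the point x, -y, -z); pixel columns grow to the right and rows downward; lengths in m; the calibration is good to about 2 mm. A picture is of the moment at which its call begins. get_calibration takes no time and is no camera call.
- env.close_job(): hands the job in, once; it reports no verdict.
Trained networks look in the newest picture that a camera, given by its name, has taken for a name from the list of things; names that differ only in an ending like _2 or _b are one class to them, and where a whole thing is asked for, a point or a joint stands for the part that bears it (a point fixed in the world has none). Each returns a list of dicts, best first, with "conf" (0 to 1); they miss things now and then, are a little off and sometimes report something else, mostly with a low value. They report only what shows in the picture. A call takes as long as a camera call.
- env.silhouettes(camera, name): "region" (400x640 bool, what is visible of it) and "point" ([row, column] in pixels, amid what is visible of it).
- env.tip_of(camera, name): "point" ([row, column] in pixels: a listed point, or the origin of a listed thing).
The state is a dict: "time_s": time; "q": joint angles; "qvel": joint speeds; "joint_efforts": joint torques, N m; "position": TCP position; "tool_rot": TCP orientation; "ft_force": force on the tool from outside, world axes, zero at the start; "wrist_torque": the same for the moment, N m; "grip_width": finger opening in m.
Only numpy, scipy, OpenCV 4.12 (cv2) and the standard library are available. Lean on these libraries where they do the work, as an engineer would, in place of code of your own. Each camera call takes 0.05 s, during which the arm holds its last target.

## Working session

There is one attempt and no reset: what is moved stays moved. The work goes in short steps, Python scripts to look and compute and a tool call to move; the robot and the scene stay as the last step left them, time stands still between calls to the robot, and variables do not carry over. Pictures are saved under pics/ and viewed, and the job is handed in when it is done.

Besides the shell and the picture viewer there is one more tool, called after ">>>" in YAML: its name, and indented under it one key for each argument. move_arm: Moves the arm, as the interface text tells. Its arguments: {"type":"object","properties":{"moves":{"type":"array"},"grip":{"type":"number"},"grip_force":{"type":"number"}},"required":["moves"]}

```bash
ls; mkdir -p pics
python3 - <<'E'
from rig import env
import cv2,numpy as np
for n in ["side","top"]:
    im=env.get_image(n); cv2.imwrite(f"pics/{n}0.png",im[:,:,::-1]); 
    c=env.get_calibration(n); print(n,{k:(np.round(v,4).tolist() if k=="extrinsics" else v) for k,v in c.items()})
    for t in ["shim","packer","marver","level"]:
        r=env.silhouettes(n,t); print(n,t,[(round(d["conf"],2),d["point"]) for d in r])
    for t in ["shim_tip","shim_butt","corner_left","corner_right","bubble","level"]:
        r=env.tip_of(n,t); print(n,t,[(round(d["conf"],2),np.round(d["point"],1).tolist()) for d in r])
s=env.observe(); print(s)
E
```

```text
pics
side {'fovy': 42.896658767029145, 'cx': 315.92088219437295, 'cy': 192.11524997986888, 'extrinsics': [[0.9573, -0.2889, -0.0123, -0.5652], [0.1891, 0.5934, 0.7824, -0.0074], [-0.2187, -0.7513, 0.6227, -1.6357], [0.0, 0.0, 0.0, 1.0]]}
side shim [(0.71, [230.3, 300.0])]
side packer [(0.54, [118.5, 259.1])]
side marver [(0.84, [161.2, 358.7])]
side level [(0.91, [156.4, 362.9])]
side shim_tip [(0.71, [227.6, 330.0]), (0.3, [184.4, 342.7]), (0.19, [141.4, 320.4])]
side shim_butt [(0.96, [239.8, 284.7])]
side corner_left [(0.94, [140.6, 323.5]), (0.19, [101.7, 266.5])]
side corner_right [(0.98, [186.9, 343.8]), (0.31, [154.8, 357.7])]Traceback (most recent call last):
  File "<stdin>", line 9, in <module>
ValueError: it knows: beeswax, block, bowl, corner_left, corner_right, frit_jar, jacks, level, marver, mould, packer, sheet, shim, shim_butt, shim_tip
```

```bash
cat > h.py <<'E'
from rig import env
import cv2,numpy as np
def cal(n):
    c=env.get_calibration(n); f=200/np.tan(np.radians(c["fovy"])/2); return c,f,np.array(c["extrinsics"])
def to_world(n,rc,z):
    c,f,E=cal(n); d=np.array([(rc[1]-c["cx"])/f,-(rc[0]-c["cy"])/f,-1.]); R=E[:3,:3]; o=-R.T@E[:3,3]; d=R.T@d
    return o+d*(z-o[2])/d[2]
def proj(n,p):
    c,f,E=cal(n); q=E[:3,:3]@np.array(p)+E[:3,3]; return np.array([c["cy"]+f*q[1]/q[2], c["cx"]-f*q[0]/q[2]])
E
python3 - <<'E'
from h import *
for n in ["top","side"]:
    im=env.get_image(n); cv2.imwrite(f"pics/{n}1.png",im[:,:,::-1]); 
    c,f,E=cal(n); print(n,c["cx"],c["cy"],c.keys(),f,E.round(4).tolist())
    for t,z in [("shim",.015),("packer",.015),("marver",.025),("level",.05)]:
        r=env.silhouettes(n,t); print(n,t,[(round(d["conf"],2),d["point"],to_world(n,d["point"],z).round(4)) for d in r])
        if n=="top" and t=="shim":
            for d in r:
                rr=cv2.minAreaRect(np.argwhere(d["region"])[:,::-1].astype(np.float32)); b=cv2.boxPoints(rr); print(b, [to_world(n,p[::-1],.01).round(4) for p in b])
    for t,z in [("shim_tip",.003),("shim_butt",.0155),("corner_left",.018),("corner_right",.018),("level",.028)]:
        r=env.tip_of(n,t); print(n,t,[(round(d["conf"],2),np.round(d["point"],1).tolist(),to_world(n,d["point"],z).round(4)) for d in r])
s=env.observe(); print(s)
E
```

```text
top 330.8399039432612 209.66594744148153 dict_keys(['fovy', 'cx', 'cy', 'extrinsics']) 482.35555246958785 [[0.0251, -0.9997, 0.0036, -0.0249], [0.983, 0.0253, 0.182, -0.5336], [-0.182, -0.001, 0.9833, -1.537], [0.0, 0.0, 0.0, 1.0]]
top shim [(0.63, [237.2, 427.9], array([ 0.4555, -0.3365,  0.015 ])), (0.19, [208.0, 181.4], array([0.5331, 0.4905, 0.015 ]))]
[[420.2822  214.18082]
 [431.26578 213.02466]
 [436.29044 260.7589 ]
 [425.30685 261.91507]] [array([ 0.5336, -0.3128,  0.01  ]), array([ 0.5385, -0.3498,  0.01  ]), array([ 0.3784, -0.3644,  0.01  ]), array([ 0.3737, -0.328 ,  0.01  ])]
[[172. 199.]
 [192. 199.]
 [192. 217.]
 [172. 217.]] [array([0.5641, 0.5263, 0.01  ]), array([0.5658, 0.4588, 0.01  ]), array([0.5042, 0.454 , 0.01  ]), array([0.5025, 0.5211, 0.01  ])]
top packer [(0.74, [231.4, 227.0], array([0.4579, 0.3324, 0.015 ]))]
top marver [(0.89, [157.8, 346.1], array([ 0.7195, -0.0588,  0.025 ])), (0.23, [151.1, 344.9], array([ 0.7431, -0.0543,  0.025 ]))]
top level [(0.83, [152.1, 346.6], array([ 0.7319, -0.0594,  0.05  ])), (0.48, [194.2, 316.9], array([0.5846, 0.036 ,
[... 1672 characters left out ...]
154436e-03,
        8.38593345e+01, -1.23369033e+01]), 'qvel': array([-0.02986594,  0.02232823,  0.06130733, -0.03884614,  0.06031174,
        0.04112159]), 'joint_efforts': array([-3.39375811e-04, -4.48336208e+01, -2.31456739e+01, -2.96353510e-04,
        7.03911683e-04, -1.28373583e-05]), 'position': array([0.20795556, 0.50915994, 0.23131313]), 'tool_rot': array([[-9.25758163e-01,  3.78116145e-01, -6.27711049e-05],
       [ 3.78116146e-01,  9.25758165e-01, -3.59886482e-06],
       [ 5.67500740e-05, -2.70664468e-05, -9.99999998e-01]]), 'ft_force': array([-0.62801818, -0.32692144, -0.64212036]), 'wrist_torque': array([-0.00769243,  0.03758194, -0.02501007]), 'grip_width': 0.0854240344082745}
```

View pics/side0.png

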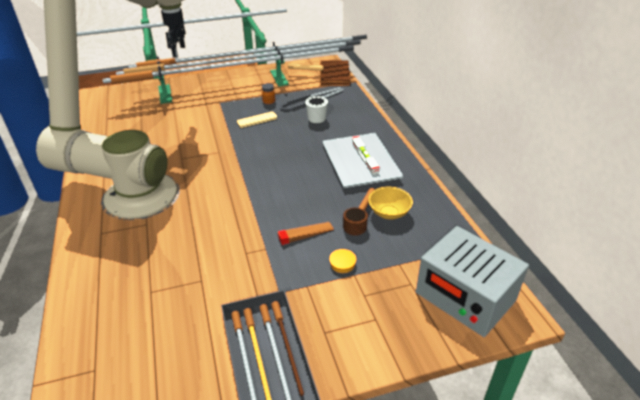

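View pics/top1.png

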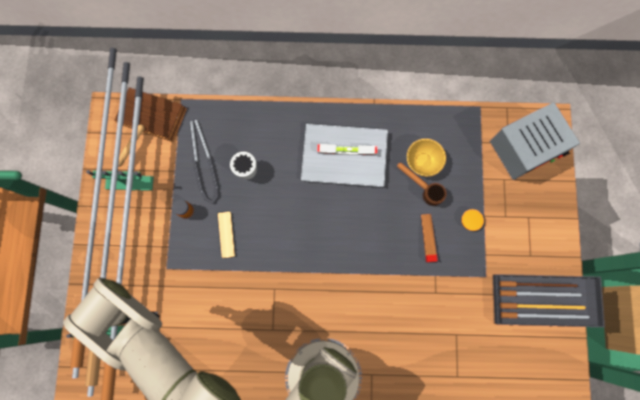

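Run:
```python
import cv2
a=cv2.imread('pics/top1.png'); cv2.imwrite('pics/z1.png',cv2.resize(a[110:200,290:400],None,fx=7,fy=6,interpolation=cv2.INTER_CUBIC))
a=cv2.imread('pics/side1.png'); cv2.imwrite('pics/z2.png',cv2.resize(a[125:200,310:410],None,fx=7,fy=7,interpolation=cv2.INTER_CUBIC))
```

```text
(no output)
```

View pics/z1.png

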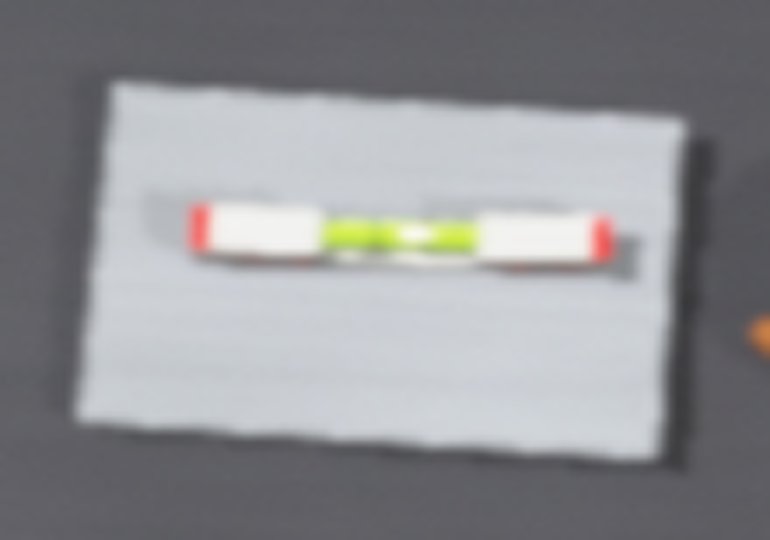

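View pics/z2.png

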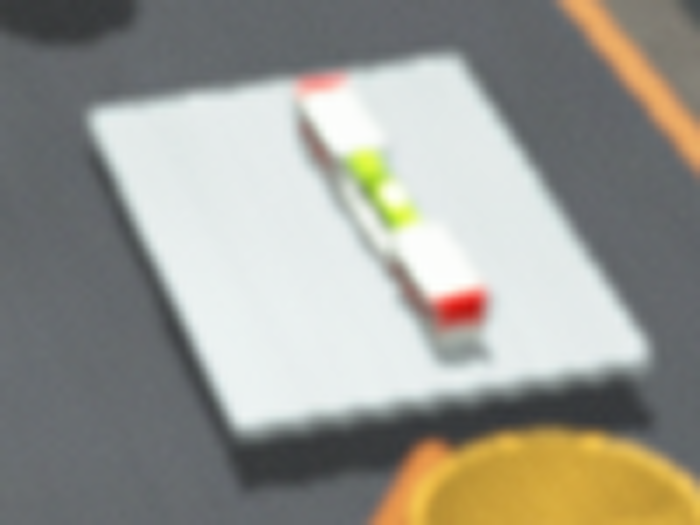

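```bash
cat > meas.py <<'E'
from h import *
from scipy.optimize import least_squares
def quad(region):
    cs,_=cv2.findContours(region.astype(np.uint8),cv2.RETR_EXTERNAL,cv2.CHAIN_APPROX_NONE); c=max(cs,key=cv2.contourArea)
    h=cv2.convexHull(c); 
    for e in np.arange(1,15,.25):
        a=cv2.approxPolyDP(h,e,True)
        if len(a)<=4: return a[:,0,:]
if __name__=="__main__":
    for n in ["top","side"]:
        im=cv2.imread(f"pics/{n}1.png"); hsv=cv2.cvtColor(im,cv2.COLOR_BGR2HSV)
        pl=cv2.inRange(hsv,(0,0,150),(180,60,255)) 
        r=proj(n,[0.73,-.05,.03]).astype(int); m=np.zeros_like(pl); m[r[0]-60:r[0]+60,r[1]-60:r[1]+60]=1; pl=cv2.morphologyEx(pl*m,cv2.MORPH_OPEN,np.ones((3,3)))
        nn,l,st,_=cv2.connectedComponentsWithStats(pl); k=1+np.argmax(st[1:,4]); q=quad(l==k)
        print(n,"plate",[(p.tolist(),to_world(n,p[::-1],.029).round(4).tolist()) for p in q])
        w=cv2.inRange(hsv,(0,110,60),(18,255,255))|cv2.inRange(hsv,(170,110,60),(180,255,255))
        r=proj(n,[0.455,-.34,.01]).astype(int); m[:]=0; m[r[0]-32:r[0]+32,r[1]-34:r[1]+32 if n=="side" else r[1]+20]=1
        nn,l,st,ce=cv2.connectedComponentsWithStats(w*m); k=1+np.argmax(st[1:,4])
        print(st[k]); pts=np.argwhere(l==k)
        W=np.array([to_world(n,p,.014)[:2] for p in pts]); c=W.mean(0); u=np.linalg.svd(W-c)[2][0]; u*=np.sign(u[0]); s=(W-c)@u
        print(n,"wedge",c.round(4),"yaw",np.degrees(np.arctan2(u[1],u[0])).round(2),s.min().round(4),s.max().round(4))
E
python3 meas.py
python3 - <<'E'
import cv2
a=cv2.imread('pics/top1.png'); cv2.imwrite('pics/z3.png',cv2.resize(a[200:275,390:490],None,fx=7,fy=7,interpolation=cv2.INTER_CUBIC))
E
```

```text
top plate [([306, 124], [0.8354, 0.0816, 0.029]), ([386, 130], [0.821, -0.1939, 0.029]), ([383, 185], [0.6266, -0.1846, 0.029]), ([301, 179], [0.6402, 0.0918, 0.029])]
[421 214  17  49 533]
top wedge [ 0.4508 -0.3392] yaw 6.47 -0.0773 0.0844
side plate [([375, 133], [0.8367, 0.0703, 0.029]), ([402, 176], [0.8215, -0.1997, 0.029]), ([344, 186], [0.6255, -0.1925, 0.029]), ([323, 140], [0.6425, 0.0837, 0.029])]
[278 222  55  23 635]
side wedge [ 0.4479 -0.3432] yaw 2.26 -0.0729 0.0871
```

View pics/z3.png

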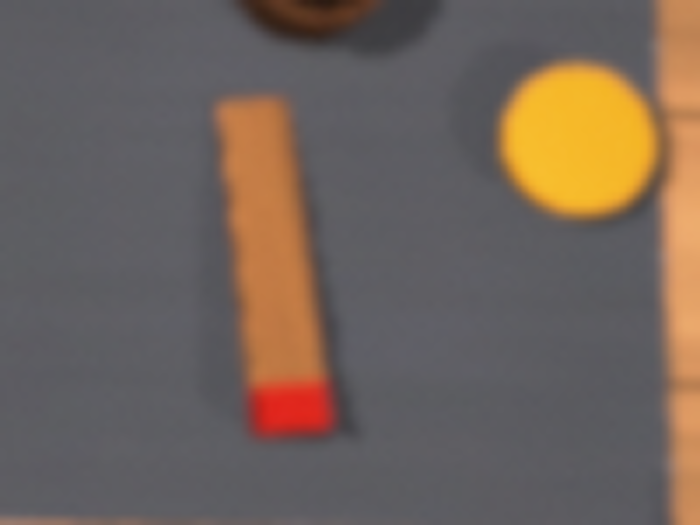

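```bash
cat > fit.py <<'E'
from h import *
from scipy.optimize import minimize
S=8
def wedge(x,y,a):
    P=np.array([[sx*.08,sy*.016,z] for sx,zs in((1,(0,.006)),(-1,(0,.025))) for sy in(1,-1) for z in zs]); c,s=np.cos(a),np.sin(a)
    return np.c_[x+c*P[:,0]-s*P[:,1],y+s*P[:,0]+c*P[:,1],.003+P[:,2]]
def plate(x,y,a,zc,sl):
    P=np.array([[sx*.1,sy*.14,z] for sx in(1,-1) for sy in(1,-1) for z in(0,.01)]); c,s=np.cos(a),np.sin(a)
    return np.c_[x+c*P[:,0]-s*P[:,1],y+s*P[:,0]+c*P[:,1],zc+P[:,2]+sl*P[:,1]]
def render(n,P,o,N):
    q=np.array([proj(n,p)[::-1] for p in P]); q=((q+.5-o[::-1])*S).astype(np.float32)
    h=cv2.convexHull(q); m=np.zeros((N*S,N*S),np.uint8); cv2.fillConvexPoly(m,np.round(h).astype(np.int32),255); return cv2.resize(m,(N,N),interpolation=cv2.INTER_AREA)/255.
def soft(n,im,o,N,f): return f(im[o[0]:o[0]+N,o[1]:o[1]+N])
def fit(ims,model,p0,f,N,sc):
    o={n:(np.mean([proj(n,p) for p in model(*p0)],axis=0)-N/2).astype(int) for n in ims}
    T={n:soft(n,ims[n],o[n],N,f) for n in ims}
    def cost(u):
        p=np.array(p0)+u*np.array(sc); return sum(((cv2.GaussianBlur(render(n,model(*p),o[n],N),(0,0),1)-T[n])**2).sum() for n in ims)
    best=min((minimize(cost,u0,method="Nelder-Mead",options=dict(xatol=.02,fatol=.01,maxiter=800,initial_simplex=np.vstack([u0,u0+np.eye(len(p0))*2]))) for u0 in (np.zeros(len(p0)),-np.ones(len(p0)))),key=lambda r:r.fun)
    return np.array(p0)+best.x*np.array(sc),best.fun
def wmask(c):  # wood/red vs grey: saturation
    hsv=cv2.cvtColor(c,cv2.COLOR_BGR2HSV).astype(float); s=np.clip((hsv[...,1]-30)/110,0,1); s[(hsv[...,0]>20)&(hsv[...,0]<168)]=0
    k,l=cv2.connectedComponents((s>.3).astype(np.uint8)); m=(l==l[c.shape[0]//2,c.shape[1]//2]); return s*cv2.dilate(m.astype(np.uint8),np.ones((3,3)))
def pmask(c):
    hsv=cv2.cvtColor(c,cv2.COLOR_BGR2HSV).astype(float); s=np.clip((hsv[...,2]-100)/90,0,1); m=(s>.5).astype(np.uint8)
    k,l=cv2.connectedComponents(m); ids=np.bincount(l[l>0]).argmax(); m=(l==ids).astype(np.uint8); m=cv2.dilate(m,np.ones((3,3)));s=s*m
    hull=cv2.convexHull(np.argwhere(s>.6)[:,::-1].astype(np.int32)); g=np.zeros(s.shape,np.uint8); cv2.fillConvexPoly(g,hull,1); g=cv2.erode(g,np.ones((5,5))); return np.maximum(s,g)
E
python3 - <<'E'
from fit import *
I={n:cv2.imread(f"pics/{n}1.png") for n in("top","side")}
for ns in (("top",),("side",),("top","side")):
    p,c=fit({n:I[n] for n in ns},wedge,[.455,-.34,.08],wmask,70,[.003,.003,.03]); print(ns,"wedge",p.round(4),np.degrees(p[2]).round(2),round(c,2))
    p,c=fit({n:I[n] for n in ns},lambda x,y,a:plate(x,y,a,.017,.02),[.731,-.053,-.05],pmask,120,[.003,.003,.02]); print(ns,"plate",p.round(4),np.degrees(p[2]).round(2),round(c,2), plate(*p,.017,.02)[[4,6]].round(4))
E
```

```text
('top',) wedge [ 0.4554 -0.3391  0.103 ] 5.9 18.18Traceback (most recent call last):
  File "<stdin>", line 5, in <module>
  File "fit.py", line 19, in fit
    best=min((minimize(cost,u0,method="Nelder-Mead",options=dict(xatol=.02,fatol=.01,maxiter=800,initial_simplex=np.vstack([u0,u0+np.eye(len(p0))*2]))) for u0 in (np.zeros(len(p0)),-np.ones(len(p0)))),key=lambda r:r.fun)
  File "fit.py", line 19, in <genexpr>
    best=min((minimize(cost,u0,method="Nelder-Mead",options=dict(xatol=.02,fatol=.01,maxiter=800,initial_simplex=np.vstack([u0,u0+np.eye(len(p0))*2]))) for u0 in (np.zeros(len(p0)),-np.ones(len(p0)))),key=lambda r:r.fun)
              ~~~~~~~~^^^^^^^^^^^^^^^^^^^^^^^^^^^^^^^^^^^^^^^^^^^^^^^^^^^^^^^^^^^^^^^^^^^^^^^^^^^^^^^^^^^^^^^^^^^^^^^^^^^^^^^^^^^^^^^^^^^^^^^^^^^^^^^^^
    res = _minimize_neldermead(fun, x0, args, callback, bounds=bounds,
                               **options)
    fxr = func(xr)
    fx = function(np.copy(x), *(wrapper_args + args))
  File "fit.py", line 18, in cost
    p=np.array(p0)+u*np.array(sc); return sum(((cv2.GaussianBlur(render(n,model(*p),o[n],N)
[... 229 characters left out ...]
u*np.array(sc); return sum(((cv2.GaussianBlur(render(n,model(*p),o[n],N),(0,0),1)-T[n])**2).sum() for n in ims)
                                                                 ~~~~~~^^^^^^^^^^^^^^^^^^^^
  File "fit.py", line 11, in render
    q=np.array([proj(n,p)[::-1] for p in P]); q=((q+.5-o[::-1])*S).astype(np.float32)
                ~~~~^^^^^
  File "h.py", line 9, in proj
    c,f,E=cal(n); q=E[:3,:3]@np.array(p)+E[:3,3]; return np.array([c["cy"]+f*q[1]/q[2], c["cx"]-f*q[0]/q[2]])
          ~~~^^^
  File "h.py", line 4, in cal
    c=env.get_calibration(n); f=200/np.tan(np.radians(c["fovy"])/2); return c,f,np.array(c["extrinsics"])
ValueError: time passes only in moves, steps and waits
```

```bash
sed -i 's/^def cal/import functools\n@functools.lru_cache(None)\ndef cal/' h.py
python3 - <<'E'
from fit import *
I={n:cv2.imread(f"pics/{n}1.png") for n in("top","side")}
for ns in (("top",),("side",),("top","side")):
    p,c=fit({n:I[n] for n in ns},wedge,[.455,-.34,.08],wmask,70,[.003,.003,.03]); print(ns,"wedge",p.round(4),np.degrees(p[2]).round(2),round(c,2))
    p,c=fit({n:I[n] for n in ns},lambda x,y,a:plate(x,y,a,.017,.02),[.731,-.053,-.05],pmask,120,[.003,.003,.02]); print(ns,"plate",p.round(4),np.degrees(p[2]).round(2),round(c,2), plate(*p,.017,.02)[[4,6]].round(4).tolist())
print(env.observe()["time_s"])
E
```

```text
('top',) wedge [ 0.4554 -0.3391  0.103 ] 5.9 18.18
('top',) plate [ 0.7325 -0.0517 -0.0485] -2.78 14.28 [[0.6394, 0.093, 0.0198], [0.6259, -0.1867, 0.0142]]
('side',) wedge [ 0.4567 -0.3391  0.0926] 5.31 15.31
('side',) plate [ 0.7343 -0.0466 -0.0399] -2.29 73.55 [[0.64, 0.0972, 0.0198], [0.6288, -0.1825, 0.0142]]
('top', 'side') wedge [ 0.4562 -0.3391  0.0969] 5.55 34.98
('top', 'side') plate [ 0.7334 -0.0508 -0.045 ] -2.58 109.44 [[0.6398, 0.0935, 0.0198], [0.6272, -0.1862, 0.0142]]
1.45
```

>>> move_arm:
  moves:
    - [-35,-30,0,-0.05]
    - [-70,-60,0,-0.1]
    - [-105,-90,0,-0.15]
    - [-140,-120,0,-0.2]
    - [-175,-150,0,-0.25]
    - [-210,-179,0,-0.3]
    - [-245,-209,0,-0.35]
    - [-281,-239,0,-0.4]
    - [-316,-269,0,-0.45]
    - [-351,-299,0,-0.483]
    - [-367,-346,5,-0.483]
    - [-383,-393,10,-0.483]
    - [-399,-440,20,-0.483]
    - [-415,-486,30,-0.483]
    - [-431,-533,40,-0.483]
    - [-447,-580,50,-0.483]
    - [-463,-627,60,-0.483]
    - [-479,-673,70,-0.483]
    - [-495,-720,80,-0.483]
    - [-495,-720,80,-0.483]
  grip: 0

```text
time_s: 3.45
position: [0.393, -0.3493, 0.1498]
tool_rot: [[-0.996, -0.091, -0.001], [-0.091, 0.996, -0.0], [0.001, -0.0, -1.0]]
ft_force: [0.4, 0.6, 0.7]
grip_width: 0.0855
```

Run:
```python
from h import *
s=env.observe(); print(s["time_s"],s["position"],s["tool_rot"].round(4).tolist(),s["q"].round(1))
for n in("top","side"):
    im=env.get_image(n)[:,:,::-1]; cv2.imwrite(f"pics/{n}2.png",im)
    r=proj(n,[.43,-.34,.03]).astype(int); cv2.imwrite(f"pics/{n}2z.png",cv2.resize(im[r[0]-50:r[0]+50,r[1]-60:r[1]+60],None,fx=5,fy=5,interpolation=cv2.INTER_CUBIC))
```

```text
3.45 [ 0.39298364 -0.34931019  0.14979465] [[-0.9959, -0.0905, -0.0007], [-0.0905, 0.9959, -0.0002], [0.0007, -0.0002, -1.0]] [ -54.5   23.8   85.8   -0.    70.5 -149.7]
```

View pics/top2z.png

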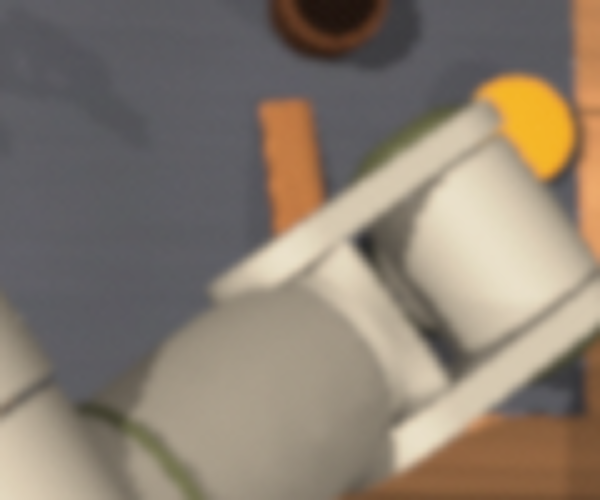

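View pics/side2z.png

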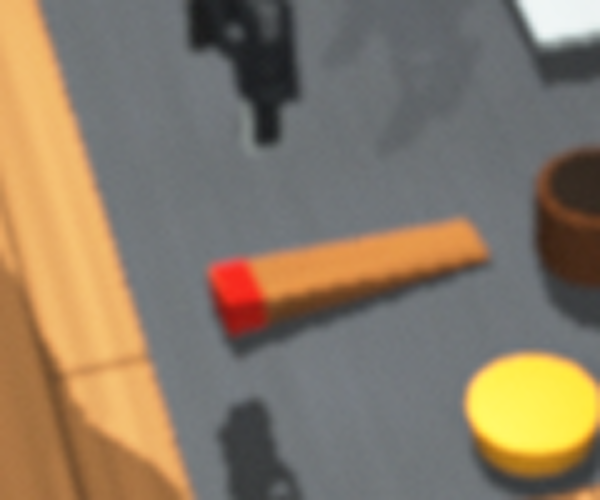

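>>> move_arm:
  moves:
    - [0,0,20,0]
    - [0,0,50,0]
    - [0,0,80,0]
    - [0,0,100,0]
    - [0,0,115,0]
    - [0,0,125,0]
    - [0,0,132,0]
    - [0,0,137,0]
    - [0,0,141,0]
    - [0,0,143,0]
    - [0,0,143,0]
    - [0,0,143,0]

```text
time_s: 4.75
position: [0.394, -0.3447, 0.0086]
tool_rot: [[-0.995, -0.095, 0.0], [-0.095, 0.995, -0.0], [-0.0, -0.0, -1.0]]
ft_force: [-0.8, 0.4, -0.3]
grip_width: 0.0853
```

>>> move_arm:
  moves:
    - [0,0,0,0]
    - [0,0,0,0]
    - [0,0,0,0]
    - [0,0,0,0]
    - [0,0,0,0]
    - [0,0,0,0]
    - [0,0,0,0]
    - [0,0,0,0]
  grip: 1
  grip_force: 40

```text
time_s: 5.55
position: [0.394, -0.3448, 0.0085]
tool_rot: [[-0.995, -0.095, 0.0], [-0.095, 0.995, -0.0], [-0.0, -0.0, -1.0]]
ft_force: [-0.8, 1.0, 5.7]
grip_width: 0.0309
```

Run:
```python
from h import *
s=env.observe(); print(s["time_s"],s["position"],s["tool_rot"].round(4).tolist(),s["grip_width"])
for n in("side",):
    im=env.get_image(n)[:,:,::-1]; cv2.imwrite(f"pics/{n}3.png",im)
    r=proj(n,[.43,-.34,.03]).astype(int); cv2.imwrite(f"pics/{n}3z.png",cv2.resize(im[r[0]-50:r[0]+50,r[1]-60:r[1]+60],None,fx=5,fy=5,interpolation=cv2.INTER_CUBIC))
```

```text
5.55 [ 0.39403726 -0.34475355  0.00854766] [[-0.9955, -0.095, 0.0003], [-0.095, 0.9955, -0.0005], [-0.0003, -0.0005, -1.0]] 0.030938771829560875
```

View pics/side3z.png

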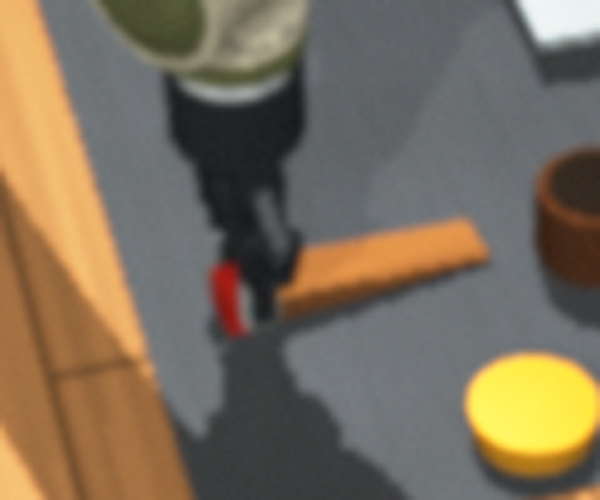

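>>> move_arm:
  moves:
    - [0,0,-10,0]
    - [0,0,-30,0]
    - [0,0,-60,0]
    - [0,0,-80,0]
    - [-8,26,-80,0.01]
    - [-20,65,-80,0.02]
    - [-33,106,-80,0.04]
    - [-46,147,-80,0.05]
    - [-59,188,-80,0.07]
    - [-72,229,-80,0.08]
    - [-84,270,-80,0.1]
    - [-97,311,-80,0.11]
    - [-108,345,-80,0.12]
    - [-116,372,-80,0.13]
    - [-122,392,-80,0.143]
    - [-126,405,-80,0.143]
    - [-128,411,-80,0.143]
    - [-128,411,-80,0.143]
    - [-128,411,-80,0.143]

```text
time_s: 7.5
position: [0.4822, 0.0761, 0.0883]
tool_rot: [[-0.999, 0.048, -0.0], [0.048, 0.999, -0.0], [0.0, -0.0, -1.0]]
ft_force: [-0.8, -0.6, -0.8]
grip_width: 0.0311
```

Run:
```python
from h import *
s=env.observe(); print(s["time_s"],s["position"],s["tool_rot"].round(4).tolist(),s["grip_width"],s["ft_force"])
for n in("side","top"):
    im=env.get_image(n)[:,:,::-1]; cv2.imwrite(f"pics/{n}4.png",im)
    r=proj(n,[.62,.0,.03]).astype(int); cv2.imwrite(f"pics/{n}4z.png",cv2.resize(im[r[0]-60:r[0]+60,r[1]-80:r[1]+80],None,fx=5,fy=5,interpolation=cv2.INTER_CUBIC))
```

```text
7.5 [0.48223287 0.07606864 0.08832756] [[-0.9988, 0.0482, -0.0002], [0.0482, 0.9988, -0.0002], [0.0002, -0.0002, -1.0]] 0.031126330445510907 [-0.78794621 -0.61293761 -0.8352401 ]
```

View pics/side4z.png

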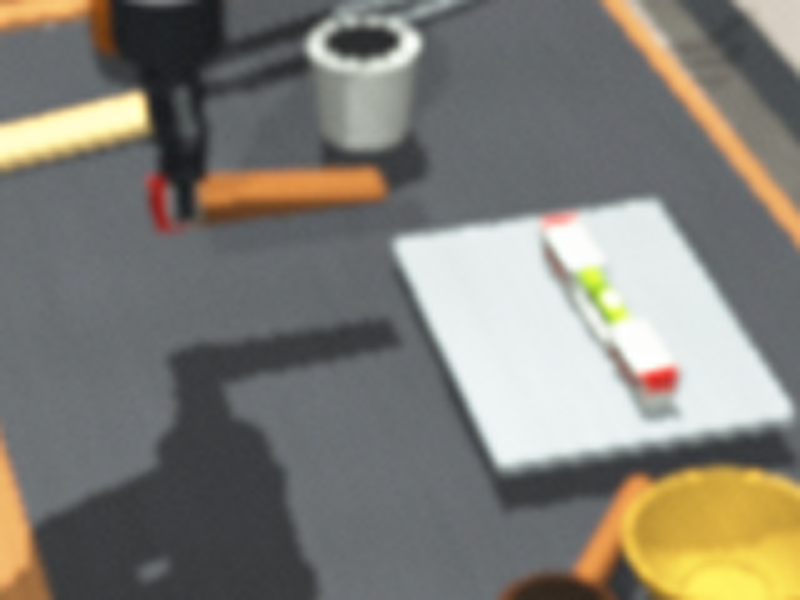

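View pics/top4z.png

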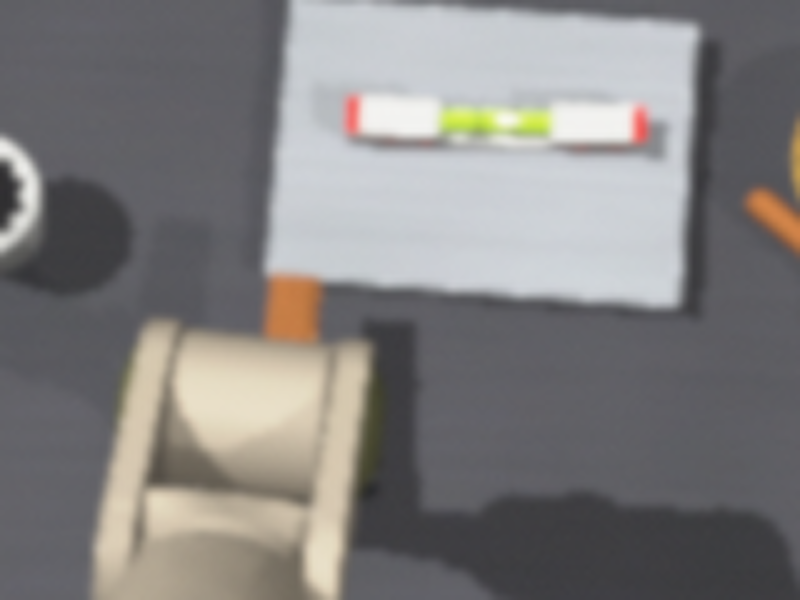

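>>> move_arm:
  moves:
    - [0,0,20,0]
    - [0,0,40,0]
    - [0,0,55,0]
    - [0,0,65,0]
    - [0,0,71,0]
    - [0,0,75,0]
    - [0,0,77,0]
    - [0,0,79,0]
    - [0,0,79,0]
    - [0,0,79,0]

```text
time_s: 8.6
position: [0.4824, 0.0767, 0.0096]
tool_rot: [[-0.999, 0.048, 0.0], [0.048, 0.999, -0.0], [-0.0, -0.0, -1.0]]
ft_force: [0.1, 0.0, -0.4]
grip_width: 0.031
```

>>> move_arm:
  moves:
    - [0,0,0,0]
    - [0,0,0,0]
    - [0,0,0,0]
    - [0,0,0,0]
    - [0,0,0,0]
    - [0,0,0,0]
    - [0,0,0,0]
  grip: 0.4

```text
time_s: 9.3
position: [0.4823, 0.0767, 0.0093]
tool_rot: [[-0.999, 0.048, 0.0], [0.048, 0.999, 0.0], [-0.0, 0.0, -1.0]]
ft_force: [-0.2, 0.3, -0.9]
grip_width: 0.0515
```

Run:
```python
from h import *
s=env.observe(); print(s["time_s"],s["position"],s["tool_rot"].round(4).tolist(),s["grip_width"],s["ft_force"])
for n in("side","top"):
    im=env.get_image(n)[:,:,::-1]; cv2.imwrite(f"pics/{n}5.png",im)
    r=proj(n,[.58,.05,.03]).astype(int); cv2.imwrite(f"pics/{n}5z.png",cv2.resize(im[r[0]-50:r[0]+50,r[1]-60:r[1]+60],None,fx=6,fy=6,interpolation=cv2.INTER_CUBIC))
```

```text
9.3 [0.48231671 0.0767204  0.00933007] [[-0.9989, 0.0478, 0.0], [0.0478, 0.9989, 0.0], [-0.0, 0.0, -1.0]] 0.05147641805160064 [-0.20754857  0.31410069 -0.87165566]
```

View pics/side5z.png

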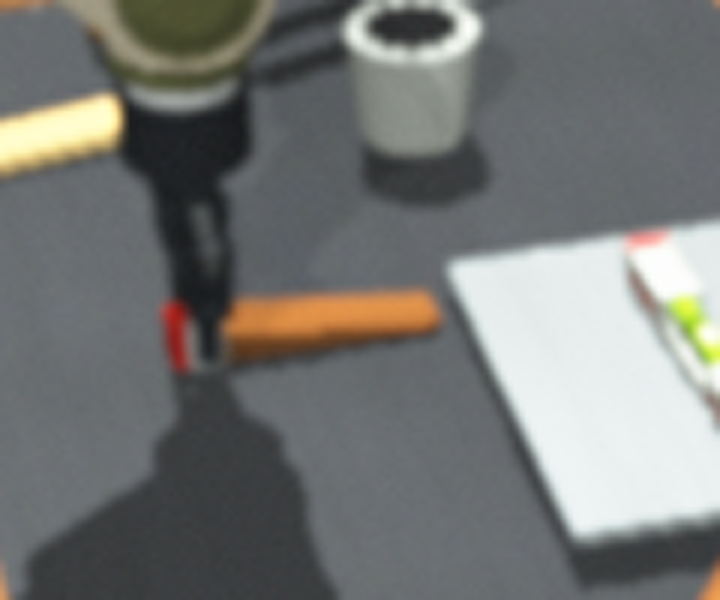

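View pics/top5z.png

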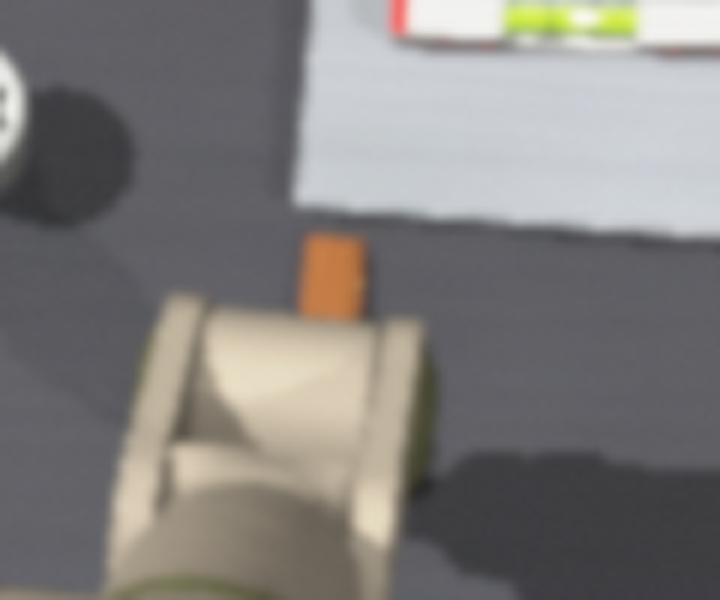

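```bash
cat > bub.py <<'E'
from h import *
def rect(n,im,c,yaw,z,L=130,W=20,k=4):
    # grid: u along level from left(+y) to right, mm*k
    a=np.array([-np.sin(yaw),np.cos(yaw)])  # +y of level
    b=np.array([np.cos(yaw),np.sin(yaw)])
    q=lambda l,w:proj(n,[c[0]+l*a[0]+w*b[0],c[1]+l*a[1]+w*b[1],z])[::-1]
    src=np.float32([q(L/1e3,W/1e3),q(-L/1e3,W/1e3),q(-L/1e3,-W/1e3),q(L/1e3,-W/1e3)])
    H=cv2.getPerspectiveTransform(src,np.float32([[0,0],[2*L*k,0],[2*L*k,2*W*k],[0,2*W*k]]))
    return cv2.warpPerspective(im,H,(2*L*k,2*W*k),flags=cv2.INTER_CUBIC)
E
python3 - <<'E'
from bub import *
for n in("top","side"):
    im=cv2.imread(f"pics/{n}1.png"); r=rect(n,im,[.745,-.052],np.radians(-2.7),.053,L=110,W=25,k=3); cv2.imwrite(f"pics/r{n}.png",r)
E
python3 -c "
import cv2,numpy as np
a=[cv2.imread(f'pics/r{n}.png') for n in('top','side')]; cv2.imwrite('pics/rr.png',np.vstack(a))"
```

```text
(no output)
```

View pics/rr.png

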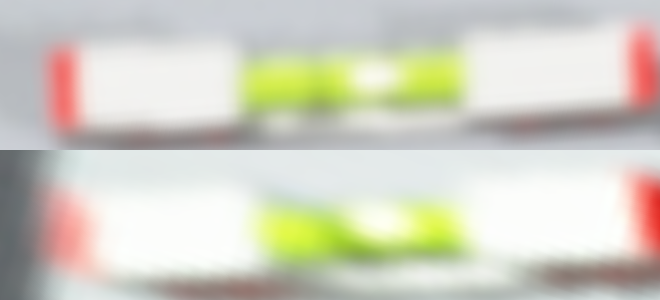

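```bash
cat >> bub.py <<'E'
def bubble(n,im,c=(.745,-.052),yaw=np.radians(-0.5),z=.053,k=4,dbg=False):
    r=rect(n,im,c,yaw,z,L=60,W=14,k=k).astype(float); 
    b=r[...,0]; g=r[...,1]
    sat=(g-b)  # green: large
    prof=np.sort(sat,axis=0)[-int(6*k):].mean(0) if False else None
    rows=sat.mean(1); rc=int((np.arange(len(rows))*np.clip(rows-rows.max()*.5,0,None)).sum()/np.clip(rows-rows.max()*.5,0,None).sum())
    p=sat[rc-int(3*k):rc+int(3*k)].mean(0); pw=sat[rc-int(5*k):rc+int(5*k)].mean(0)
    h=np.percentile(p,90)*.5; x=np.arange(len(p))
    on=np.where(p>h)[0]; l,rr=on[0],on[-1]
    mid=(l+rr)/2; base=np.percentile(p[l:rr],80)
    e=np.clip(base*.9-p,0,None); ins=(x>l+5*k)&(x<rr-5*k)
    # bubble is the bright dip: weight by brightness of blue
    bb=b[rc-int(3*k):rc+int(3*k)].mean(0); bb0=np.median(bb[l+3*k:rr-3*k]); ww=np.clip(bb-bb0-.4*(bb[ins].max()-bb0),0,None)*ins
    cen=(x*ww).sum()/ww.sum()
    return dict(off_mm=round((mid-cen)/k*75/((rr-l)/k),2),gap=(rr-l)/k,mid=mid/k-60)
E
python3 - <<'E'
from bub import *
for i in (1,4,5):
  for n in("top","side"):
    print(i,n,bubble(n,cv2.imread(f"pics/{n}{i}.png")))
E
```

```text
1 top {'off_mm': np.float64(-7.58), 'gap': np.float64(73.0), 'mid': np.float64(7.5)}
1 side {'off_mm': np.float64(-9.58), 'gap': np.float64(65.5), 'mid': np.float64(10.5)}
4 top {'off_mm': np.float64(-7.8), 'gap': np.float64(73.0), 'mid': np.float64(7.5)}
4 side {'off_mm': np.float64(-9.45), 'gap': np.float64(65.25), 'mid': np.float64(10.625)}
5 top {'off_mm': np.float64(-7.92), 'gap': np.float64(73.25), 'mid': np.float64(7.375)}
5 side {'off_mm': np.float64(-9.38), 'gap': np.float64(65.25), 'mid': np.float64(10.625)}
```

>>> move_arm:
  moves:
    - [0,0,0,0]
    - [0,0,0,0]
    - [0,0,0,0]
    - [0,0,0,0]
    - [0,0,0,0]
  grip: 1
  grip_force: 30

```text
time_s: 9.9
position: [0.4824, 0.0767, 0.0094]
tool_rot: [[-0.999, 0.048, 0.0], [0.048, 0.999, 0.0], [-0.0, 0.0, -1.0]]
ft_force: [-0.6, 0.4, 4.1]
grip_width: 0.0314
```

>>> move_arm:
  moves:
    - [-2,0,0,0]
    - [-4,0,0,0]
    - [-7,0,0,0]
    - [-10,0,0,0]
    - [-13,0,0,0]
    - [-16,0,0,0]
    - [-19,0,0,0]
    - [-22,0,0,0]
    - [-25,0,0,0]
    - [-27,0,0,0]
    - [-29,0,0,0]
    - [-30,0,0,0]
    - [-30,0,0,0]

```text
time_s: 11.2
position: [0.5119, 0.0753, 0.0094]
tool_rot: [[-0.999, 0.048, -0.001], [0.048, 0.999, 0.0], [0.001, -0.0, -1.0]]
ft_force: [-2.5, 1.0, 5.6]
grip_width: 0.0313
```

Run:
```python
from bub import *
s=env.observe(); print(s["time_s"],s["position"],s["grip_width"],s["ft_force"])
for n in("side","top"):
    im=env.get_image(n)[:,:,::-1].copy(); cv2.imwrite(f"pics/{n}6.png",im); print(n,bubble(n,im))
    r=proj(n,[.6,.05,.03]).astype(int); cv2.imwrite(f"pics/{n}6z.png",cv2.resize(im[r[0]-50:r[0]+50,r[1]-60:r[1]+60],None,fx=6,fy=6,interpolation=cv2.INTER_CUBIC))
```

```text
11.2 [0.51189253 0.07534751 0.00944162] 0.031321519488277945 [-2.53894437  0.97279307  5.64375021]
side {'off_mm': np.float64(-9.44), 'gap': np.float64(65.25), 'mid': np.float64(10.625)}
top {'off_mm': np.float64(-7.85), 'gap': np.float64(73.0), 'mid': np.float64(7.5)}
```

View pics/side6z.png

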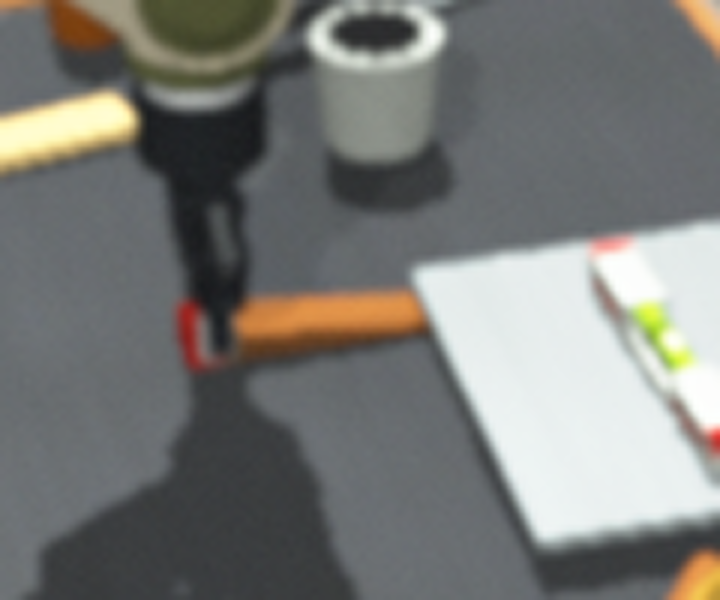

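View pics/top6z.png

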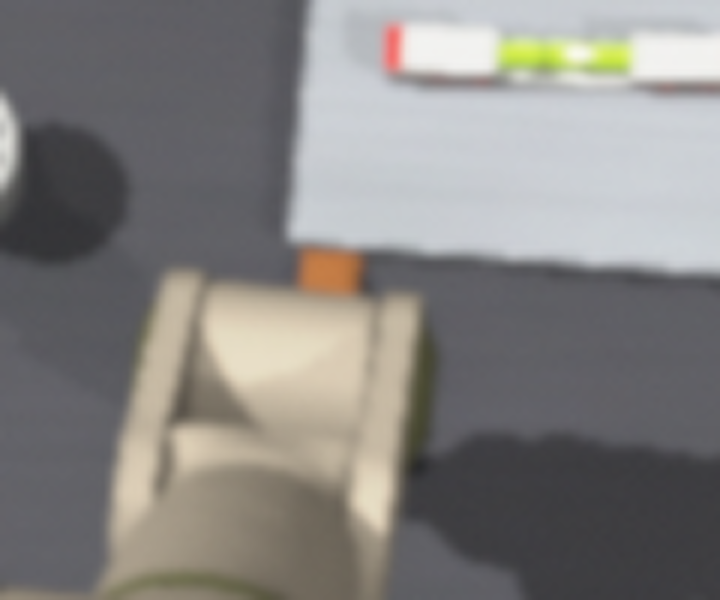

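>>> move_arm:
  moves:
    - [-1,0,0,0]
    - [-2,0,0,0]
    - [-3,0,0,0]
    - [-4,0,0,0]
    - [-5,0,0,0]
    - [-6,0,0,0]
    - [-7,0,0,0]
    - [-8,0,0,0]
    - [-9,0,0,0]
    - [-10,0,0,0]
    - [-11,0,0,0]
    - [-12,0,0,0]

```text
time_s: 12.5
position: [0.5236, 0.0748, 0.0094]
tool_rot: [[-0.999, 0.048, -0.001], [0.048, 0.999, 0.0], [0.001, -0.0, -1.0]]
ft_force: [-3.4, -0.1, 6.0]
grip_width: 0.0313
```

>>> move_arm:
  moves:
    - [-1,0,0,0]
    - [-2,0,0,0]
    - [-3,0,0,0]
    - [-4,0,0,0]
    - [-5,0,0,0]
    - [-6,0,0,0]
    - [-7,0,0,0]
    - [-8,0,0,0]
    - [-9,0,0,0]
    - [-10,0,0,0]

```text
time_s: 13.5
position: [0.532, 0.0745, 0.0094]
tool_rot: [[-0.999, 0.047, -0.005], [0.047, 0.999, 0.0], [0.005, -0.0, -1.0]]
ft_force: [-10.0, 0.9, 10.8]
grip_width: 0.0316
```

```bash
cat > look.py <<'E'
from bub import *
import sys
i=sys.argv[1]
s=env.observe(); print(s["time_s"],s["position"].round(4),s["tool_rot"].round(4)[:,2],s["grip_width"],s["ft_force"].round(1))
for n in("side","top"):
    im=env.get_image(n)[:,:,::-1].copy(); cv2.imwrite(f"pics/{n}{i}.png",im); print(n,bubble(n,im))
E
python3 look.py 7
```

```text
13.5 [0.532  0.0745 0.0094] [-5.1e-03  2.0e-04 -1.0e+00] 0.031624617000277244 [-10.    0.9  10.8]
side {'off_mm': np.float64(-9.33), 'gap': np.float64(65.75), 'mid': np.float64(10.875)}
top {'off_mm': np.float64(-7.3), 'gap': np.float64(72.75), 'mid': np.float64(7.625)}
```

>>> move_arm:
  moves:
    - [-1,0,0,0]
    - [-2,0,0,0]
    - [-3,0,0,0]
    - [-4,0,0,0]
    - [-5,0,0,0]
    - [-6,0,0,0]

```text
time_s: 14.2
position: [0.5381, 0.0742, 0.0094]
tool_rot: [[-0.999, 0.047, -0.005], [0.047, 0.999, 0.0], [0.005, 0.0, -1.0]]
ft_force: [-10.9, 0.5, 11.5]
grip_width: 0.0312
```

```bash
python3 look.py 8
```

```text
14.2 [0.5381 0.0742 0.0094] [-5.1e-03  3.0e-04 -1.0e+00] 0.031178626622209372 [-10.9   0.5  11.5]
side {'off_mm': np.float64(-7.26), 'gap': np.float64(65.75), 'mid': np.float64(10.875)}
top {'off_mm': np.float64(-6.53), 'gap': np.float64(72.5), 'mid': np.float64(7.75)}
```

>>> move_arm:
  moves:
    - [-1,0,0,0]
    - [-2,0,0,0]
    - [-3,0,0,0]
    - [-4,0,0,0]
    - [-5,0,0,0]
    - [-6,0,0,0]
    - [-7,0,0,0]
    - [-8,0,0,0]
    - [-9,0,0,0]
    - [-10,0,0,0]
    - [-10,0,0,0]
    - [-10,0,0,0]
    - [-10,0,0,0]
    - [-10,0,0,0]

```text
time_s: 15.7
position: [0.5482, 0.0738, 0.0094]
tool_rot: [[-0.999, 0.047, -0.005], [0.047, 0.999, 0.0], [0.005, 0.0, -1.0]]
ft_force: [-9.4, 1.1, 10.7]
grip_width: 0.0314
```

```bash
python3 look.py 9
```

```text
15.7 [0.5482 0.0738 0.0094] [-4.7e-03  3.0e-04 -1.0e+00] 0.03140145477543593 [-9.4  1.1 10.7]
side {'off_mm': np.float64(-5.25), 'gap': np.float64(66.25), 'mid': np.float64(11.125)}
top {'off_mm': np.float64(-3.77), 'gap': np.float64(72.5), 'mid': np.float64(7.75)}
```

>>> move_arm:
  moves:
    - [-1,0,0,0]
    - [-2,0,0,0]
    - [-3,0,0,0]
    - [-4,0,0,0]
    - [-5,0,0,0]
    - [-6,0,0,0]
    - [-7,0,0,0]
    - [-8,0,0,0]
    - [-9,0,0,0]
    - [-10,0,0,0]
    - [-11,0,0,0]
    - [-12,0,0,0]
    - [-12,0,0,0]
    - [-12,0,0,0]
    - [-12,0,0,0]
    - [-12,0,0,0]
    - [-12,0,0,0]
    - [-12,0,0,0]

```text
time_s: 17.6
position: [0.5597, 0.0733, 0.0094]
tool_rot: [[-0.999, 0.047, -0.006], [0.047, 0.999, 0.0], [0.006, 0.0, -1.0]]
ft_force: [-11.3, 0.5, 11.6]
grip_width: 0.0314
```

```bash
python3 look.py 10;  python3 - <<'E'
import cv2,numpy as np
from bub import *
a=[rect(n,cv2.imread(f"pics/{n}10.png"),[.745,-.052],np.radians(-.5),.053,L=110,W=20,k=3) for n in("top","side")]
cv2.imwrite('pics/rr10.png',np.vstack(a))
E
```

```text
17.6 [0.5597 0.0733 0.0094] [-5.7e-03  3.0e-04 -1.0e+00] 0.031437096462814666 [-11.3   0.5  11.6]
side {'off_mm': np.float64(-1.56), 'gap': np.float64(66.75), 'mid': np.float64(11.125)}
top {'off_mm': np.float64(-0.66), 'gap': np.float64(73.0), 'mid': np.float64(8.25)}
```

View pics/rr10.png

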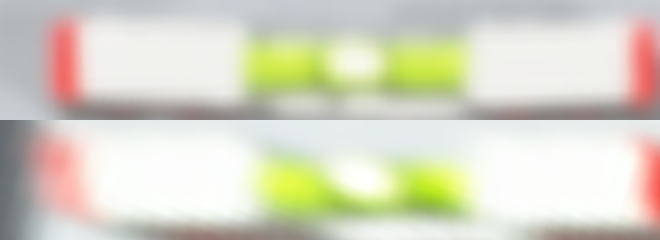

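>>> move_arm:
  moves:
    - [-1,0,0,0]
    - [-2,0,0,0]
    - [-3,0,0,0]
    - [-3,0,0,0]
    - [-3,0,0,0]
    - [-3,0,0,0]
    - [-3,0,0,0]
    - [-3,0,0,0]

```text
time_s: 18.5
position: [0.5622, 0.0732, 0.0094]
tool_rot: [[-0.999, 0.047, -0.007], [0.047, 0.999, 0.0], [0.007, 0.0, -1.0]]
ft_force: [-14.6, 0.2, 13.9]
grip_width: 0.0312
```

```bash
python3 look.py 11
```

```text
18.5 [0.5622 0.0732 0.0094] [-6.9e-03  4.0e-04 -1.0e+00] 0.031154076047549824 [-14.6   0.2  13.9]
side {'off_mm': np.float64(-1.65), 'gap': np.float64(67.0), 'mid': np.float64(11.0)}
top {'off_mm': np.float64(0.05), 'gap': np.float64(73.0), 'mid': np.float64(8.25)}
```

>>> move_arm:
  moves:
    - [0,0,0,0]
    - [0,0,0,0]
    - [0,0,0,0]
    - [0,0,0,0]
    - [0,0,0,0]
    - [0,0,0,0]
    - [0,0,0,0]
    - [0,0,0,0]
  grip: 0.4

```text
time_s: 19.4
position: [0.5652, 0.0728, 0.0093]
tool_rot: [[-0.999, 0.048, 0.0], [0.048, 0.999, 0.0], [-0.0, 0.0, -1.0]]
ft_force: [-0.7, 0.1, 0.6]
grip_width: 0.0512
```

```bash
python3 look.py 12
python3 - <<'E'
from bub import *
a=[rect(n,cv2.imread(f"pics/{n}12.png"),[.745,-.052],np.radians(-.5),.053,L=110,W=20,k=3) for n in("top","side")]
cv2.imwrite('pics/rr12.png',np.vstack(a))
n="side";im=cv2.imread("pics/side12.png");r=proj(n,[.6,.05,.03]).astype(int); cv2.imwrite(f"pics/side12z.png",cv2.resize(im[r[0]-50:r[0]+50,r[1]-60:r[1]+60],None,fx=6,fy=6,interpolation=cv2.INTER_CUBIC))
E
```

```text
19.4 [0.5652 0.0728 0.0093] [ 0.  0. -1.] 0.05118349662454918 [-0.7  0.1  0.6]
side {'off_mm': np.float64(-1.32), 'gap': np.float64(66.5), 'mid': np.float64(11.0)}
top {'off_mm': np.float64(0.05), 'gap': np.float64(73.0), 'mid': np.float64(8.25)}
```

View pics/rr12.png

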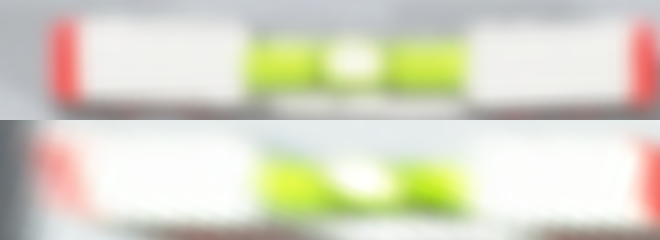

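View pics/side12z.png

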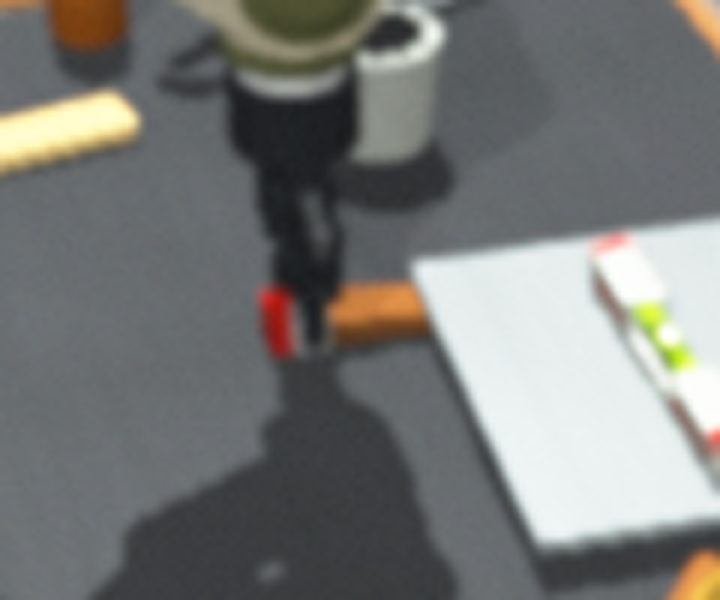

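>>> move_arm:
  moves:
    - [0,0,-3,0]
    - [0,0,-8,0]
    - [0,0,-15,0]
    - [0,0,-30,0]
    - [0,0,-55,0]
    - [0,0,-90,0]
    - [0,0,-120,0]
    - [30,0,-130,0]
    - [70,0,-140,0]
    - [110,0,-150,0]
    - [130,0,-150,0]
    - [130,0,-150,0]
    - [130,0,-150,0]
    - [130,0,-150,0]

```text
time_s: 20.9
position: [0.4365, 0.0788, 0.1594]
tool_rot: [[-0.999, 0.048, 0.001], [0.048, 0.999, -0.0], [-0.001, -0.0, -1.0]]
ft_force: [1.0, -1.1, -0.7]
grip_width: 0.0513
```

```bash
python3 look.py 13
python3 - <<'E'
from fit import *
for n in("top","side"):
    im=cv2.imread(f"pics/{n}13.png");r=proj(n,[.66,.0,.03]).astype(int); cv2.imwrite(f"pics/{n}13z.png",cv2.resize(im[r[0]-50:r[0]+60,r[1]-65:r[1]+65],None,fx=5,fy=5,interpolation=cv2.INTER_CUBIC))
for i in(1,13):
    I={"top":cv2.imread(f"pics/top{i}.png")}
    p,c=fit(I,lambda x,y,a:plate(x,y,a,.017,-.02*(i==1)),[.731,-.053,-.05],pmask,120,[.003,.003,.02]); print(i,p.round(4))
E
```

```text
20.9 [0.4365 0.0788 0.1594] [ 8.e-04 -1.e-04 -1.e+00] 0.05132578828042796 [ 1.  -1.1 -0.7]
side {'off_mm': np.float64(-1.42), 'gap': np.float64(66.5), 'mid': np.float64(11.0)}
top {'off_mm': np.float64(0.2), 'gap': np.float64(73.25), 'mid': np.float64(8.375)}
1 [ 0.7324 -0.0511 -0.055 ]
13 [ 0.7254 -0.0484 -0.0463]
```

View pics/top13z.png

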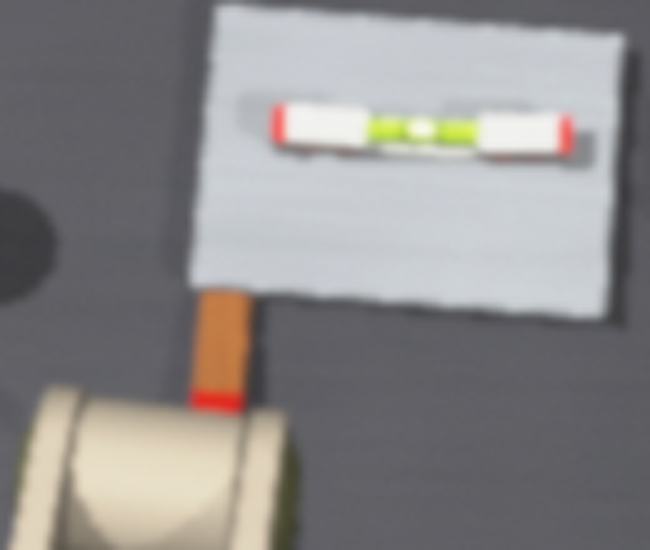

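View pics/side13z.png

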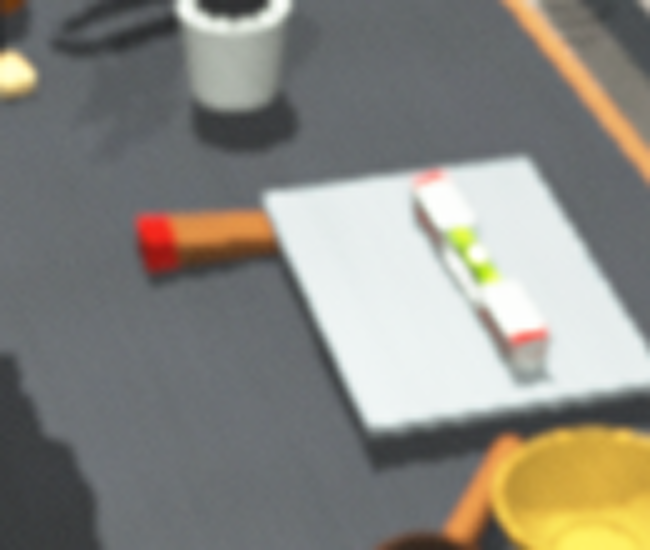

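Run:
```python
from rig import env
print(env.close_job())
```

```text
the job is handed in; nothing more can be done
None
```

The wedge is under the low front-left corner, the bubble is centred, and the job was handed in at about 21 s of the 58 s allowed. No verdict was reported.

- **What I did:** The bubble stood about 7.8 mm to the right, so the left corner was the low one. I gripped the wedge near its red end, set it flat in front of the plate about 25 mm in from that corner, and regripped it. I eased it in about 83 mm at 1 to 3 mm per row, with the tip ending about 68 mm under the plate. The wrist force along the push peaked at about 15 N. Then I let go, lifted straight up and backed away.

- **Last checks:**
  - The top camera put the bubble 0.05 mm off the middle just after release and 0.2 mm off once the arm was clear. The allowance is 2 mm.
  - The wedge lies square in the pictures and the gripper is well clear of everything. The level and the other things I could see look undisturbed.

- **Checks that disagreed:**
  - The side camera read 1.4 mm to the right. It had read about 1.6 mm further right than the top camera from the start, so I trusted the top camera.
  - My rough fit of the plate's outline suggested it moved about 7 mm toward the robot, the opposite way to the push. I think that comes from the wedge blending into the plate's outline. I did not confirm this, but it is within the 15 mm limit either way.

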